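# Fetch the mousse ring from behind the jars

## Task

First clear the sugar shaker, the square tin and the lidded jar out of the crate and stand them on the wooden board. Once all three are standing there, fetch the steel mousse ring from behind them and set it flat in the middle of the turntable; only then put the three back in the crate, each standing where it stood at the start. Keep the three upright all along, and do not disturb the bowl, the bottle and the scraper.

Things in the scene. Friction and masses are not known exactly. Their poses are not given: they have to be found in the camera images.
- crate: Low dark brown open plastic crate, fixed, 240 (x) x 230 (y) x 50 mm high, walls and floor 5 mm thick. Origin: centre of its underside; z up. The ring stands in its +x half (the back), the three vessels close around it on its -x side and to both its sides (+y and -y); which vessel is where changes.
- board: Square light wooden board lying on the bench, fixed, 210 x 210 x 16 mm, bare at the start: the side area. Origin: centre of its underside, so its top is 16 mm above it; x and y along its edges.
- turntable: Low round dark-steel decorating turntable, fixed (it does not turn), 150 mm across, flat top 30 mm above its origin, which is the centre of its underside; z up.
- shaker: Steel sugar shaker, loose, round: 56 mm across, straight sided up to 92 mm, then a domed top; 115 mm high, about 0.2 kg. Origin: centre of its underside; z up.
- tin: Square metal tin with a flush lid, loose, 52 x 52 mm, 104 mm high, flat top, about 0.3 kg. Origin: centre of its underside; z up, x and y square to its sides.
- jar: Round white ceramic jar, loose, 54 mm across and straight sided up to 86 mm, then a narrower fixed wooden lid with a small round knob; 118 mm high, about 0.3 kg. Origin: centre of its underside; z up.
- ring: Steel mousse ring, loose: an open tube standing on end, 60 mm outside, 55 mm inside, 45 mm high, about 0.1 kg. Origin: centre of its underside, on the axis; z up.
- bowl: Bystander: steel mixing bowl on the bench, 140 mm across, 60 mm high. Origin: centre of its underside.
- bottle: Bystander: green glass bottle on the bench, 60 mm across, 190 mm high. Origin: centre of its underside.
- scraper: Bystander: bench scraper lying flat on the bench, steel blade with a wooden grip, about 90 x 125 mm, 16 mm high. Origin: on the bench near its centre.

How it is judged:
By the outcome, as a careful person would: the job done as asked, in the order asked, and still so for the second after the job is handed in, with the robot touching nothing.
It also fails if it takes over 144 s, if anything falls off the work surface, if the arm or the gripper's body presses on something with over 40 N, if the wrist force passes 120 N, or if a joint passes its speed limit or range.

## Robot

A 6-joint arm with a two-finger parallel gripper is mounted at the origin on the work surface. World frame = base frame: x ahead of the robot, y to its left, z up, the work surface at z = 0. Lengths are in m, angles in rad, forces in N, time in s.
With the tool pointing down it reaches from about 0.375 to 0.9 m from the base axis. Payload 3.1 kg.
Tool frame: the origin (TCP) lies midway between the tips of the shut fingers; the grasp point (between the pads) lies 19 mm behind it; z points along the fingers, y is the line along which they close (so a half turn about z gives the same grasp; the last joint's range is limited). The gripper opens to 85 mm and grips with 20 to 120 N. Pads are 22 mm wide; open, the fingers measure 114 mm over their backs; the gripper's body (76 mm by 85 mm) begins 54 mm behind the grasp point. The pads swing forward as they close: fully open they stand 13 mm farther back than shut.
Start: joints at [1.05, 0.527, 1.433, -0, 1.181, -0.178], TCP at [0.209, 0.589, 0.231] pointing down, gripper open.
Joint ranges: [-3.08, 3.08], [-0.75, 2.2], [0.22, 2.44], [-1.43, 4.57], [0, 2.65], [-2.85, 2.85]. Speed limits (rad/s): [2.79, 2.79, 3.14, 3.14, 3.14, 3.14].

## Interface

Orientations are given as a 3x3 rotation matrix whose columns are the frame's x, y, z axes.
In Python, from rig import manip gives the robot as it stands. Calls block until the motion is done:
- manip.movep(position, orientation): joint-space move of the TCP to a pose.
- manip.servo_line(position, feed=0.15, rotation=None): straight line of the TCP; rotation=None keeps the orientation; feed is the mean speed in m/s.
- manip.move_j(angles): joint-space move.
- manip.set_gripper(opening): finger opening in m; the grip force is fixed at half the most; returns when the fingers have stopped.
- manip.wait(seconds).
- manip.solve_ik(position, orientation): joint angles nearest the present ones, or None.
- manip.camera(name): name is "scene" or "top"; returns the picture (384x512x3 uint8, red, green, blue); there is no depth.
- manip.calibration(name): a dict with "fx", "fy", "cx", "cy" (pixels), "R" (3x3) and "t" (3): a world point X has camera coordinates R X + t. Camera axes: x right, y down, z forward; pixel columns grow to the right and rows downward; lengths in m; the calibration is good to about 2 mm. A picture is of the moment at which its call begins. calibration takes no time and is no camera call.
A pose or a line that the arm cannot do raises manip.IKError and nothing moves.
- manip.finish_job(): hands the job in; it is judged then, once.
Readings, each from a call of its own:
- manip.get_time(): time.
- manip.get_joint_positions(): joint angles.
- manip.get_qvel(): joint speeds.
- manip.get_joint_torque(): joint torques, N m.
- manip.get_position(): TCP position.
- manip.get_orientation(): TCP orientation.
- manip.get_wrist_force(): force on the tool from outside, world axes, zero at the start.
- manip.get_ft_torque(): the same for the moment, N m.
- manip.get_opening(): finger opening in m.
- manip.get_gripper_force(): force on a finger pad.
Only numpy, scipy, OpenCV 4.12 (cv2) and the standard library are available. Lean on these libraries where they do the work, as an engineer would, in place of code of your own. Each camera call takes 0.05 s, during which the arm holds its last target. There are 200 camera calls.

## Working session

There is one attempt and no reset: what is moved stays moved. The work goes in short steps, each a Python script; the robot and the scene stay as the last script left them, time stands still between calls to the robot, and variables do not carry over. Pictures are saved under pics/ and viewed, at most 14 in all, crops included, and the job is handed in when it is done.

```bash
mkdir -p pics; ls
python3 - <<'E'
from rig import manip
import cv2,numpy as np
for n in("scene","top"):
    im=manip.camera(n); cv2.imwrite(f"pics/{n}0.png",im[...,::-1]); c=manip.calibration(n)
    R=np.array(c["R"]);print(n,c["fx"],c["fy"],c["cx"],c["cy"],np.round(R,3).tolist(),"pos",-R.T@np.array(c["t"]))
print(manip.get_time(),manip.get_orientation())
E
```

```text
pics
scene 444.740603785688 444.740603785688 254.43629769124718 189.20265014211293 [[0.707, 0.707, -0.017], [0.456, -0.475, -0.753], [-0.54, 0.525, -0.658]] pos [ 1.21323591 -0.61478616  0.83177886]
top 369.21447661169725 369.21447661169725 251.83055811834956 194.84271969441 [[-0.017, -1.0, 0.02], [-0.991, 0.014, -0.136], [0.136, -0.022, -0.991]] pos [ 0.40565746 -0.00334662  1.06147171]
0.1 [[-9.42140758e-01  3.35216048e-01 -9.96378539e-04]
 [ 3.35217331e-01  9.42139270e-01 -1.71361847e-03]
 [ 3.64294938e-04 -1.94847316e-03 -9.99998035e-01]]
```

View pics/scene0.png

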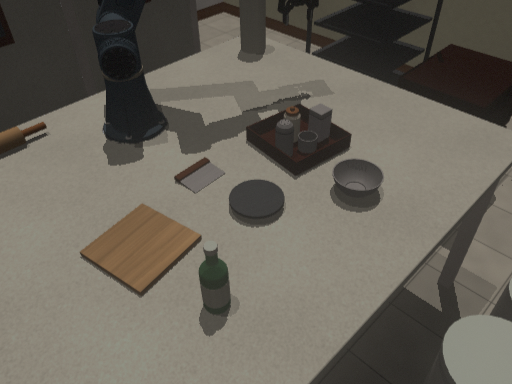

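View pics/top0.png

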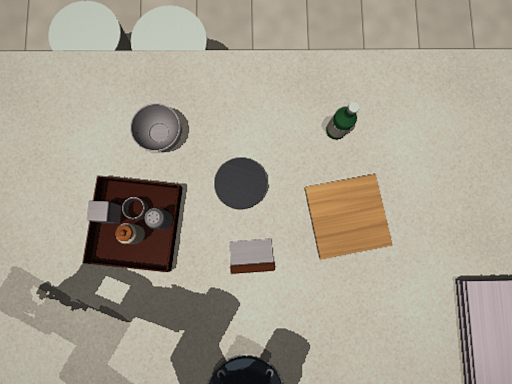

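Top view: crate around (135,223) with the tin top at (98,211), ring (133,208), shaker (154,217) and jar (125,233). The turntable is at (241,183) and the board at (348,216). The scene view shows the same things, with the crate at (298,137). I'll enlarge the crate in both views.

```bash
cat > h.py <<'E'
from rig import manip
import cv2,numpy as np
def cal(n):
    c=manip.calibration(n);return c,np.array(c["R"]),np.array(c["t"])
def ray(n,u,v):
    c,R,t=cal(n);d=R.T@np.array([(u-c["cx"])/c["fx"],(v-c["cy"])/c["fy"],1]);return -R.T@t,d/np.linalg.norm(d)
def onz(n,u,v,z):
    o,d=ray(n,u,v);return o+d*(z-o[2])/d[2]
def tri(p,q):  # p in top, q in scene -> point, miss distance
    o,d=ray("top",*p);a,b=ray("scene",*q)
    s=np.linalg.lstsq(np.c_[d,-b],a-o,rcond=None)[0];P=o+d*s[0];Q=a+b*s[1]
    return (P+Q)/2,np.linalg.norm(P-Q)
def proj(n,X):
    c,R,t=cal(n);x=R@np.array(X)+t;return c["fx"]*x[0]/x[2]+c["cx"],c["fy"]*x[1]/x[2]+c["cy"]
E
python3 - <<'E'
import cv2
a=cv2.imread("pics/top0.png")[165:280,75:195];b=cv2.imread("pics/scene0.png")[90:175,240:360]
f=lambda x,s:cv2.convertScaleAbs(cv2.resize(x,None,fx=s,fy=s,interpolation=cv2.INTER_CUBIC),alpha=1.6,beta=15)
cv2.imwrite("pics/topc.png",f(a,5));cv2.imwrite("pics/scenec.png",f(b,6))
E
```

```text
(no output)
```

View pics/topc.png

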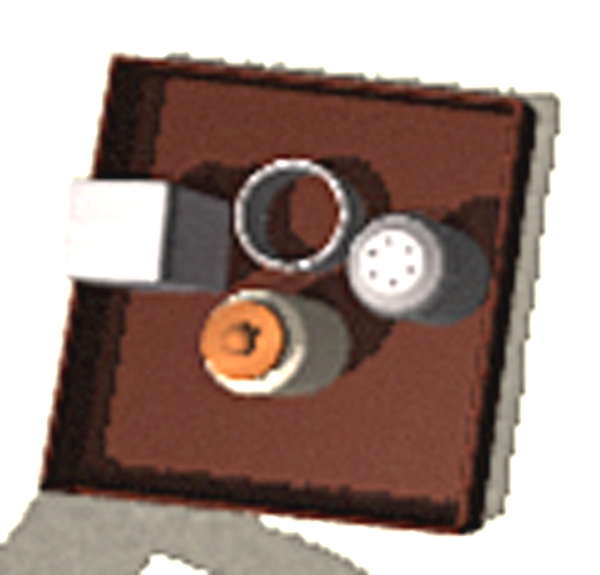

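View pics/scenec.png

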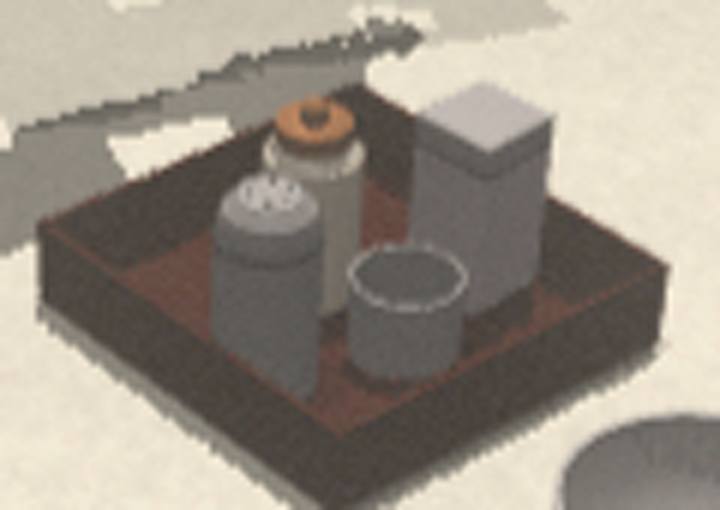

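Top crop: tin top corners (72,178),(166,181),(162,284),(66,279), ring rim centred (295,215), shaker cap (403,262), jar lid (242,340). Scene crop: tin top centre (484,120), ring rim (408,274), shaker cap (270,192), jar lid (315,122). Next I triangulate them, and find the board and turntable by masks.

Run:
```python
from h import *
np.set_printoptions(precision=4,suppress=True)
T=lambda x,y:((x+.5)/5-.5+75,(y+.5)/5-.5+165); S=lambda x,y:((x+.5)/6-.5+240,(y+.5)/6-.5+90)
for n,p,q in [("tin",(116,231),(484,120)),("shaker",(403,262),(270,192)),("jarlid",(242,340),(315,122)),("ring",(295,215),(408,274)),
 ("c++",(113,57),(665,265)),("c+-",(525,100),(340,435)),("c--",(475,530),(42,225)),("c-+",(45,490),(360,87))]:
    print(n,*tri(T(*p),S(*q)))
print("tin corners",[onz("top",*T(*p),.109)[:2] for p in[(72,178),(166,181),(162,284),(66,279)]])
print("ring ext", [onz("top",*T(*p),.05)[:2] for p in[(234,215),(355,215),(295,157),(295,272)]])
cr=np.array([onz("top",*T(*p),.05)[:2] for p in[(113,57),(525,100),(475,530),(45,490)]]);print("crate",cr,cr.mean(0))
im=cv2.imread("pics/top0.png");hsv=cv2.cvtColor(im,cv2.COLOR_BGR2HSV)
sc=cv2.imread("pics/scene0.png");hs=cv2.cvtColor(sc,cv2.COLOR_BGR2HSV)
def big(m,box):
    k=np.zeros_like(m);x0,y0,x1,y1=box;k[y0:y1,x0:x1]=m[y0:y1,x0:x1]
    k=cv2.morphologyEx(k,cv2.MORPH_OPEN,np.ones((3,3)))
    return max(cv2.findContours(k,0,cv2.CHAIN_APPROX_NONE)[0],key=cv2.contourArea)
wood=lambda h:cv2.inRange(h,(8,90,70),(25,255,255))
b=big(wood(hsv),(290,160,410,270));r=cv2.minAreaRect(b)
bs=big(wood(hs),(70,190,215,300));rs=cv2.moments(bs)
print("board",[onz("top",*p,.016)[:2] for p in cv2.boxPoints(r)],onz("top",*r[0],.016))
q=cv2.approxPolyDP(bs,8,True)[:,0];print("scene corners",q.tolist(),[onz("scene",*p,.016)[:2] for p in q])
dk=lambda h:cv2.inRange(h,(0,0,0),(180,255,85))
t=big(dk(hsv),(205,150,280,215));e=cv2.fitEllipse(t);print("tt",e,onz("top",*e[0],.03))
t2=big(dk(hs),(222,170,292,225));e2=cv2.fitEllipse(cv2.convexHull(t2));print(e2,cv2.boundingRect(t2),onz("scene",*e2[0],.03))
```

```text
tin [0.5002 0.3722 0.1059] 0.0014154613753782877
shaker [0.4822 0.2228 0.1226] 0.0035948269282446866
jarlid [0.4431 0.3046 0.1106] 0.0011888644225513988
ring [0.5138 0.2978 0.0527] 0.0015076864121827411
c++ [0.6024 0.3997 0.0501] 0.0010851527662642368
c+- [0.5758 0.1735 0.0511] 0.00115745659739726
c-- [0.344  0.199  0.0527] 0.004347059634068321
c-+ [0.3685 0.4292 0.0474] 0.002633044003337076
tin corners [array([0.5281, 0.3951]), array([0.5259, 0.347 ]), array([0.4728, 0.3471]), array([0.4761, 0.3959])]
ring ext [array([0.5141, 0.3311]), array([0.5131, 0.2654]), array([0.5456, 0.2988]), array([0.4824, 0.2972])]
crate [[0.6028 0.4002]
 [0.5756 0.1733]
 [0.3425 0.1978]
 [0.3677 0.427 ]] [0.4722 0.2996]
board [array([ 0.5702, -0.1782]), array([ 0.61 , -0.392]), array([ 0.4009, -0.42  ]), array([ 0.364 , -0.2114])] [ 0.4848 -0.3001  0.016 ]
scene corners [[143, 204], [81, 251], [138, 291], [199, 236]] [array([ 0.3702, -0.2159]), array([ 0.402 , -0.4169]), array([ 0.6006, -0.3864]), array([ 0.57  , -0.1855])]
tt ((240.81640625, 183.0786895751953), (50.47541809082031, 52.514549255371094), 87.24751281738281) [0.5809 0.0042 0.03  ]
((255.91183471679688, 202.82876586914062), (47.47846221923828, 57.61610412597656), 85.34697723388672) (229, 180, 55, 45) [ 0.5973 -0.0114  0.03  ]
```

Everything agrees with the stated sizes: tin top 0.106 (expected 0.109), ring top 0.053 (0.050), crate rim 0.050, crate centre (0.472, 0.300) at about -6.5° yaw, board centre (0.485, -0.300) at about 9°, turntable (0.581, 0.004). I grasp above the 50 mm walls, closing along x to stay clear of the neighbours. The shaker goes first, after an IK check.

```bash
cat >> h.py <<'E'
def ori(a):
    y=np.array([np.cos(a),np.sin(a),0]);z=np.array([0,0,-1.]);return np.c_[np.cross(y,z),y,z]
ZG,ZB,UP=.060,.0715,.22            # TCP height in crate / on board / travel
b=np.radians(9);ey=np.array([-np.sin(b),np.cos(b)]);BC=np.array([.485,-.300])
BOARD={"shaker":BC-.066*ey,"jar":BC,"tin":BC+.066*ey}
HOME={"shaker":[.4825,.2235],"jar":[.443,.3046],"tin":[.5005,.3715]}
YAW={"shaker":0.,"jar":0.,"tin":np.radians(-2.5)}
def pick(xy,z,a,op=.076,up=UP):
    manip.movep([*xy,up],ori(a));manip.set_gripper(op);manip.servo_line([*xy,z],feed=.15)
    manip.set_gripper(0);o=manip.get_opening();manip.servo_line([*xy,up],feed=.15)
    print("pick t",round(manip.get_time(),1),"opening",round(o,4),round(manip.get_opening(),4),np.round(manip.get_wrist_force(),1))
def place(xy,z,a,op=.076,up=UP):
    manip.movep([*xy,up],ori(a));manip.servo_line([*xy,z+.02],feed=.15);manip.servo_line([*xy,z],feed=.04)
    f=manip.get_wrist_force();manip.set_gripper(op);manip.servo_line([*xy,up],feed=.15)
    print("place t",round(manip.get_time(),1),np.round(f,1))
def snap(name):
    for n in("top","scene"):cv2.imwrite(f"pics/{n}{name}.png",manip.camera(n)[...,::-1])
E
python3 - <<'E'
from h import *
for k in HOME:
    for p,z in((HOME[k],ZG),(BOARD[k],ZB),(HOME[k],UP),(BOARD[k],UP)):
        q=manip.solve_ik([*p,z],ori(YAW[k]));print(k,None if q is None else np.round(q,2))
im=cv2.imread("pics/top0.png");g=im.min(axis=2)[195:230,80:115];g=cv2.resize(g,None,fx=5,fy=5,interpolation=cv2.INTER_CUBIC)
m=cv2.inRange(g,110,255);cs=cv2.findContours(m,0,2)[0];
for c in cs:
    if cv2.contourArea(c)>3000:
        r=cv2.minAreaRect(c);P=[onz("top",(p[0]+.5)/5-.5+80,(p[1]+.5)/5-.5+195,.109)[:2] for p in cv2.boxPoints(r)];print(r,np.round(P,4).tolist(),np.mean(P,0))
manip.set_gripper(.076)
pick(HOME["shaker"],ZG,0);place(BOARD["shaker"],ZB,0);snap("1")
E
```

```text
shaker [ 0.22  0.67  1.8  -0.    0.67  0.22]
shaker [-0.82  0.72  1.58 -0.    0.84 -0.82]
shaker [ 0.22  0.42  1.68 -0.    1.05  0.22]
shaker [-0.82  0.53  1.47 -0.    1.14 -0.82]
jar [ 0.39  0.68  1.78 -0.    0.68  0.39]
jar [-0.75  0.68  1.7  -0.    0.76 -0.75]
jar [ 0.39  0.42  1.66 -0.    1.05  0.39]
jar [-0.75  0.47  1.58 -0.    1.09 -0.75]
tin [ 0.46  0.75  1.56 -0.    0.83  0.5 ]
tin [-0.67  0.65  1.8  -0.    0.69 -0.63]
tin [ 0.46  0.54  1.45 -0.    1.16  0.5 ]
tin [-0.67  0.41  1.68 -0.    1.04 -0.63]
((70.0, 87.0), (174.0, 140.0), 90.0) [[0.5431, 0.4198], [0.542, 0.3481], [0.4524, 0.3449], [0.4535, 0.4157]] [0.49773778 0.38210267]
pick t 5.0 opening 0.0549 0.0551 [ 0.4 -0.4 -2.2]
place t 10.2 [-2.   0.6  5.2]
```

The grip reads 55 mm against a 56 mm shaker, so it held. Next the jar and the tin.

Run:
```python
from h import *
for k in("jar","tin"):
    pick(HOME[k],ZG,YAW[k]);place(BOARD[k],ZB,YAW[k])
manip.movep([.5,.05,.3],ori(np.pi/2));snap("2")
a=cv2.imread("pics/top2.png")[140:280,75:400];b=cv2.imread("pics/scene2.png")[90:300,70:370]
f=lambda x,w,h:cv2.convertScaleAbs(cv2.resize(x,(w,h),interpolation=cv2.INTER_CUBIC),alpha=1.4,beta=10)
cv2.imwrite("pics/m2.png",np.vstack([f(a,560,241),np.zeros((4,560,3),np.uint8),f(b,500,350)[:, :].copy().__class__((350,560,3),np.uint8)*0+cv2.copyMakeBorder(f(b,500,350),0,0,0,60,0)]))
```

```text
pick t 15.7 opening 0.0526 0.0522 [ 0.3 -0.1 -3.8]
place t 21.1 [-2.4  1.1  6. ]
pick t 26.4 opening 0.0516 0.0513 [-0.2  0.3 -3. ]
place t 31.8 [-2.   0.9  5.8]
```

View pics/m2.png

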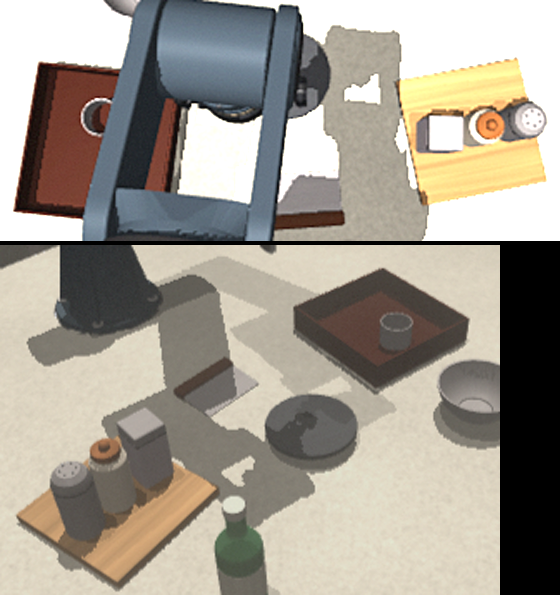

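All three stand on the board: tops at (445,131), (486,125) and (527,119) in the upper half of the picture. The ring is still in the crate at (98,117), and the turntable's top face is centred at (311,421) in the lower half. I triangulate the turntable and ring, then move the ring.

Run:
```python
from h import *
P,e=tri((240.8,183.1),(311/(5/3)+70,(421-245)/(5/3)+90));print("tt",P.round(4),e)
# rim of ring, top2 crop scale 560/325
p=(98/(560/325)+75,117/(241/140)+140);q=(396/(5/3)+70,(321-245)/(5/3)+90);Q,e=tri(p,q);print("ring",Q.round(4),e)
g=cv2.cvtColor(cv2.imread("pics/top0.png"),cv2.COLOR_BGR2GRAY)
m=cv2.inRange(g,0,110)[145:220,205:280];c=max(cv2.findContours(m,0,1)[0],key=cv2.contourArea)
x,y,w,h=cv2.boundingRect(c);print(x+205,y+145,w,h,onz("top",x+205+(w-1)/2,y+145+(h-1)/2,.03).round(4))
print("edges",[onz("top",*p,.03)[:2].round(4) for p in((x+204.5,183),(x+204.5+w,183),(241,y+144.5),(241,y+144.5+h))])
R=[.514,.298]
pick(R,.014,np.pi/2,op=.08)
print(manip.get_position().round(4))
```

```text
tt [0.5811 0.0054 0.0344] 0.003145810816112537
ring [0.5122 0.3024 0.0489] 0.00151692921254684
215 158 54 51 [0.5811 0.0022 0.03  ]
edges [array([0.5822, 0.0785]), array([ 0.5801, -0.0743]), array([0.655 , 0.0027]), array([0.5086, 0.0046])]
pick t 37.6 opening 0.0595 0.0591 [ 0.3  0.2 -0.9]
[0.5134 0.2977 0.219 ]
```

The two turntable measurements agree at (0.581, 0.003), with the top at about 0.03. I place the ring there and look.

Run:
```python
from h import *
place([.581,.003],.0395,np.pi/2,op=.08)
manip.movep([.485,-.22,.25],ori(0));snap("3")
a=cv2.imread("pics/top3.png")[145:225,195:285];b=cv2.imread("pics/scene3.png")[165:235,215:300]
f=lambda x:cv2.convertScaleAbs(cv2.resize(x,None,fx=4.6,fy=4.6,interpolation=cv2.INTER_CUBIC),alpha=1.8,beta=20)
A,B=f(a),f(b);B=cv2.copyMakeBorder(B,0,A.shape[0]-B.shape[0],0,0,0);M=np.hstack([A,B])[:, :800];print(A.shape,B.shape);cv2.imwrite("pics/m3.png",M)
```

```text
place t 42.3 [-2.   0.1  9.3]
(368, 414, 3) (368, 391, 3)
```

View pics/m3.png

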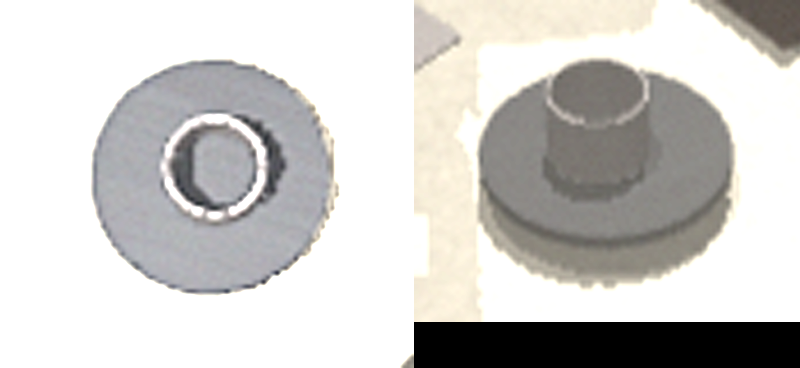

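The ring stands flat: its rim is centred at (215.5,165.5) and the turntable disc at (212,177) in the left half. I compare the two on their own height planes.

Run:
```python
from h import *
f=lambda x,y:((x+.5)/4.6-.5+195,(y+.5)/4.6-.5+145)
print("tt",onz("top",*f(212,177),.03).round(4),"ring",onz("top",*f(215.5,165.5),.075).round(4))
g=lambda x,y:((x-414+.5)/4.6-.5+215,(y+.5)/4.6-.5+165)
print("scene tt",onz("scene",*g(606.5,151),.03).round(4),"ring",onz("scene",*g(598,92),.075).round(4))
```

```text
tt [0.5809 0.0045 0.03  ] ring [0.5801 0.002  0.075 ]
scene tt [0.5834 0.0047 0.03  ] ring [0.5801 0.002  0.075 ]
```

The ring is within about 3 mm of the centre in both views, so I leave it. The vessels go back in reverse order.

Run:
```python
from h import *
for k in("tin","jar","shaker"):
    pick(BOARD[k],ZB-.0005,YAW[k]);place(HOME[k],ZG+.0005,YAW[k])
manip.movep([.50,-.25,.25],ori(0));snap("4");print(manip.get_time())
f=lambda x,s:cv2.convertScaleAbs(cv2.resize(x,None,fx=s,fy=s,interpolation=cv2.INTER_CUBIC),alpha=1.6,beta=15)
cv2.imwrite("pics/topc4.png",f(cv2.imread("pics/top4.png")[165:280,75:195],5))
cv2.imwrite("pics/scenec4.png",f(cv2.imread("pics/scene4.png")[90:175,240:360],6))
```

```text
pick t 46.6 opening 0.0511 0.0514 [ 0.2 -0.4 -1.9]
place t 52.1 [-2.6 -1.1  4.8]
pick t 57.3 opening 0.0522 0.052 [-0.5  0.2 -5.2]
place t 62.8 [-1.8  0.   6.2]
pick t 68.0 opening 0.0553 0.0552 [-0.4 -0.4 -2.1]
place t 73.4 [-2.4  0.5  9.1]
75.225
```

View pics/topc4.png

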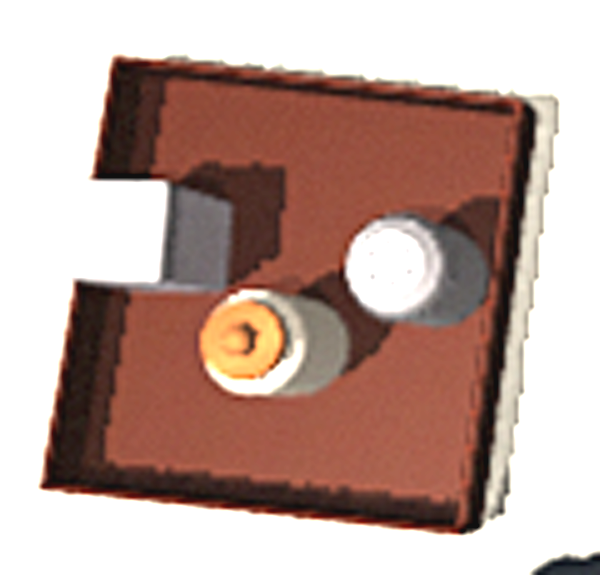

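View pics/scenec4.png

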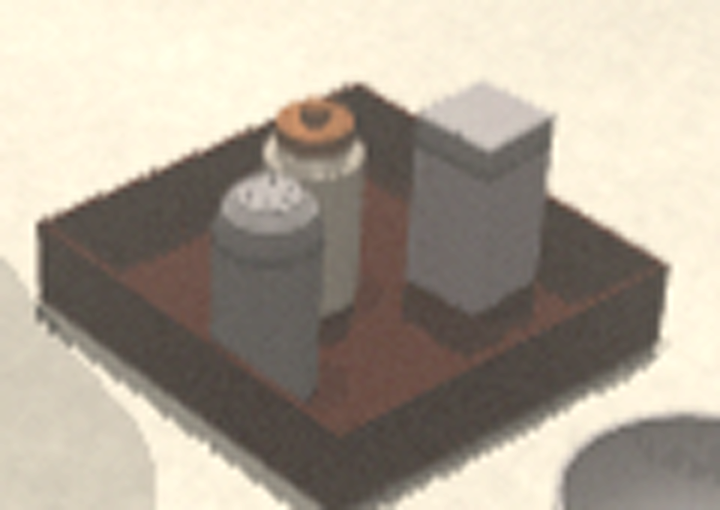

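View pics/scene4.png

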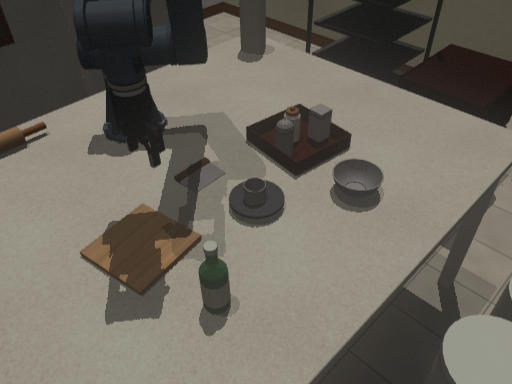

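The vessels are back within a pixel or so of where they started: tin top (484,120), shaker (270,192) and jar (315,122) in the scene crop. The ring is on the turntable at (256,192) in the full scene view, and the bowl, bottle and scraper haven't moved. The arm is clear of everything, so I hand in.

```bash
python3 -c "
from rig import manip
print(manip.finish_job())"
```

```text
the job is handed in; nothing more can be done
None
```

The job is done and handed in at about 75 s: the ring is flat on the turntable within about 3 mm of its centre, the shaker, tin and jar are back upright where they started, and the bowl, bottle and scraper were not disturbed.

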